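# Refit the lamp knob on the figure-case plinth and hold it pressed

## Task

The lamp control on the figure case's plinth has lost its knob, which stands on the oak shelf. Pick the knob up, turn it so that its pointer lines up with the tab on the control's collar (the flat in the knob's hole then meets the flat of the D-shaft), push it fully home onto the shaft, and go on pressing so that the springy shaft is pushed right in. Finish still gripping the knob and pressing it down; do not let go, and leave the dice, dice cup and vase alone.

Things in the scene. Friction and masses are not known exactly. Their poses are not given: they have to be found in the camera images.
- knob_center (a point): Knob (black skirt, grey bar) standing upright on the shelf, 42 mm tall, about 60 g: octagonal skirt 40 mm across, 18 mm tall, and on it a bar grip 38 mm long (along x), 14 mm thick (y), 24 mm tall. A pointer nose 7 mm wide, 18 to 26 mm above the underside, juts from one bar end to 30 mm from the axis. This point: on the axis, 21 mm above the underside; z up, +x to the nose.
- knob: The same knob; origin at the centre of its underside, same axes. Its D-hole, in the underside on the axis, is 16 mm deep and 13.8 mm across, with its flat 3.7 mm from the axis on the +x (pointer) side.
- shaft_seat (a point): Point on the axis of the control's upright steel D-shaft, at the top of its aluminium collar (44 mm across), where the knob's underside rests when home; z up, +x through the flat, and a collar tab 8 mm wide, reaching 34 mm from the axis, points the same way. Shaft: 12 mm across, flat 3 mm from the axis, 15 mm tall above this point, top chamfered 1.5 mm. It turns stiffly (0.05 N m).
- plinth: Fixed dark wood plinth, 130 (x) by 300 (y) by 45 mm tall, origin at the centre of its underside. The control is 90 mm to +y, its collar top 10 mm above the plinth when unpressed. A clear figure case 170 mm high stands on the -y part, its nearest wall 95 mm from the shaft's axis.
- press (a joint): How far the shaft with its collar is pushed down, in m: 0 is up, 0.005 is the stop. It springs back; it starts to move at about 5 N and reaches the stop at about 11 N.
- dice_cup: Open grey dice cup, 76 mm across, 90 mm tall, origin at the centre of its underside. Leave alone.
- die_a_center (a point): Bone-white die, 20 mm cube, its centre. Leave alone.
- die_b_center (a point): Bone-white die, 20 mm cube, its centre. Leave alone.
- vase: Black vase, 96 mm across, 180 mm tall, origin at the centre of its underside. Leave alone.
Mind the look-alikes: they are no part of the job. Several things look just like the knob: the one meant starts farthest to the robot's right.

How it is judged:
On the way, in this order (a step that is already met when the one before it is completed fails the run):
1. the knob is gripped and lifted off the shelf (height (world z) of knob_center above 0.045 m and contact force between the fingers and knob above 2 N), for 0.1 s.
2. the knob is fully home on the D-shaft, flat to flat (horizontal distance between knob_center and shaft_seat below 0.0025 m and z of knob_center in the frame of shaft_seat between 0.018 and 0.0226 m and angle between the z axis of knob_center and the z axis of shaft_seat, either way round below 0.08 rad and angle between the x axis of knob_center and the x axis of shaft_seat, either way round below 0.25 rad), for 0.1 s.
At the end, for the whole second after the job is handed in: The knob is fully home on the D-shaft (its underside within 1.6 mm of the collar, axis within 2.5 mm, upright on the shaft within 0.08 rad, flat to flat within 0.25 rad), the shaft is pushed in by more than 3.5 of its 5 mm, and the knob is still in the fingers' grip (over 2 N) and at rest (all of step 2 and value of joint press above 0.0035 m and contact force between the fingers and knob above 2 N and linear speed of knob below 0.01 m/s); the arm keeps its last pose, push and grip.
It fails at once if the dice cup is moved by more than 30 mm (distance of dice_cup from where it was at the start of the episode above 0.03 m).
It fails at once if the first die is moved by more than 30 mm (distance of die_a_center from where it was at the start of the episode above 0.03 m).
It fails at once if the second die is moved by more than 30 mm (distance of die_b_center from where it was at the start of the episode above 0.03 m).
It fails at once if the vase is moved by more than 30 mm (distance of vase from where it was at the start of the episode above 0.03 m).
It also fails if it takes over 40 s, if anything falls off the work surface, if the arm or the gripper's body presses on something with over 40 N, if the wrist force passes 120 N, or if a joint passes its speed limit or range.

## Robot

A 7-joint arm with a two-finger parallel gripper is mounted at the origin on the work surface. World frame = base frame: x ahead of the robot, y to its left, z up, the work surface at z = 0. Lengths are in m, angles in rad, forces in N, time in s.
With the tool pointing down it reaches from about 0.35 to 0.9 m from the base axis. Payload 8.1 kg.
Tool frame: the origin (TCP) lies midway between the tips of the shut fingers; the grasp point (between the pads) lies 19 mm behind it; z points along the fingers, y is the line along which they close (so a half turn about z gives the same grasp; the last joint's range is limited). The gripper opens to 92 mm and grips with 3 to 60 N. Pads are 19 mm wide; open, the fingers measure 130 mm over their backs; the gripper's body (75 mm by 190 mm) begins 47 mm behind the grasp point.
Start: joints at [-1.316, 0.434, 0.025, 1.573, -0.012, 1.134, -0.075], TCP at [0.219, 0.585, 0.227] pointing down, gripper open.
Joint ranges: [-2.62, 2.62], [-0.44, 2.09], [-1.27, 1.32], [0.08, 2.57], [-1.32, 4.46], [0.12, 2], [-2.74, 2.74]. Speed limits (rad/s): [2.22, 2.22, 3.01, 3.01, 3.14, 3.14, 3.14].

## Interface

Orientations are given as a rotation vector (axis times angle).
In Python, from cell import arm gives the robot as it stands.
- The arm moves only by the tool move_arm, never from a script. Its argument "motion" is a list of rows, each an object of numbers: "tx", "ty", "tz": the shift along the tool's x, y, z normalised to -1 to 1, where 1 is 1000 mm; "twist": the turn about the tool's z normalised to -1 to 1, where 1 is pi/2 rad. In form: [{"tx": .., "ty": .., "tz": .., "twist": ..}, ...]. A call has 1 to 12 rows; each row shifts and turns the commanded pose from where the row before left it, along the tool's axes as they then stand; what a row does not reach is not made up. A row lasts 1/10 s, in which the tool goes at most 50 mm and 8.59 degrees, less where a joint would pass 70% of its speed; a pose out of reach is approached as far as the arm can. A call with a number of a shift or a turn outside -1 to 1 is refused whole. A call with a gripper value outside its range is refused whole. "gripper" is the gripper's target within -1 to 1 (shut at 1, half-way at 0, fully open at -1), set as the call begins (left out, the last holds). The fingers move at their own pace and stop on an object; "squeeze" is the grip in N (left out, the last holds). Time passes only in rows, so rows that do not move let the fingers close. It gives the time, the measured TCP pose, the force, the opening and the grip force at its end, in the units of the state.
- arm.observe(): the state, without advancing time (a new reading comes with each control period).
- arm.get_image(name): name is "side" or "top" or "wrist"; returns the picture (400x640x3 uint8, red, green, blue); there is no depth.
- arm.calibration(name): a dict with "K" (3x3 intrinsics, pixels), "T" (4x4, takes a point from camera to world coordinates). Camera axes: x right, y down, z forward; pixel columns grow to the right and rows downward; lengths in m; the calibration is good to about 2 mm. A picture is of the moment at which its call begins: read the wrist's pose just before it. calibration takes no time and is no camera call; for the wrist camera it gives the pose at the moment of the call.
- arm.sign_off(): hands the job in; it is judged then, once.
Trained networks look in the newest picture that a camera, given by its name, has taken for a name from the list of things; names that differ only in an ending like _2 or _b are one class to them, and where a whole thing is asked for, a point or a joint stands for the part that bears it (a point fixed in the world has none). Each returns a list of dicts, best first, with "conf" (0 to 1); they miss things now and then, are a little off and sometimes report something else, mostly with a low value. They report only what shows in the picture. A call takes as long as a camera call. They do not tell look-alikes from the thing itself.
- arm.look_for(camera, query): "point" ([column, row] as shares, 0 to 1, of the picture: columns of its width, rows of its height, amid what is visible of it).
- arm.regions_of(camera, query): "region" (400x640 bool, what is visible of it) and "point" ([column, row] as shares, 0 to 1, of the picture: columns of its width, rows of its height, amid what is visible of it).
- arm.place_of(camera, query): "point" ([column, row] as shares, 0 to 1, of the picture: columns of its width, rows of its height: a listed point, or the origin of a listed thing).
The state is a dict: "clock": time; "joints": joint angles; "dq": joint speeds; "joint_efforts": joint torques, N m; "position": TCP position; "ee_rot": TCP orientation; "force": force on the tool from outside, world axes, zero at the start; "ft_torque": the same for the moment, N m; "width": opening from 0.0 (shut) to 1.0 (fully open); "gripper_force": force on a finger pad.
Only numpy, scipy, OpenCV 4.12 (cv2) and the standard library are available. Lean on these libraries where they do the work, as an engineer would, in place of code of your own. Each camera call takes 0.05 s, during which the arm holds its last target. There are 200 camera calls.

## Working session

There is one attempt and no reset: what is moved stays moved. The work goes in short steps, Python scripts to look and compute and a tool call to move; the robot and the scene stay as the last step left them, time stands still between calls to the robot, and variables do not carry over. Pictures are saved under pics/ and viewed, at most 12 in all, crops included, and the job is handed in when it is done.

Besides the shell and the picture viewer there is one more tool, called by a JSON object that holds its "method" and its "body". move_arm: Moves the arm, as the interface text tells. Scaled input: -1 to 1 covers 1000 mm each way for a shift and pi/2 rad each way for a turn. Its arguments: {"type":"object","properties":{"motion":{"type":"array","items":{"type":"object","properties":{"tx":{"type":"number"},"ty":{"type":"number"},"tz":{"type":"number"},"twist":{"type":"number"}}}},"gripper":{"type":"number"},"squeeze":{"type":"number"}},"required":["motion"]}

```bash
mkdir -p pics; ls; python3 - <<'E'
from cell import arm
import cv2
for n in("top","side"):
    im=arm.get_image(n); cv2.imwrite(f"pics/{n}0.png",im[:,:,::-1])
    c=arm.calibration(n); print(n,c["K"].round(1).tolist(),c["T"].round(3).tolist())
    for q in("knob_center","shaft_seat"):
        print(q,[(round(d["conf"],2),round(d["point"][0]*640,1),round(d["point"][1]*400,1)) for d in arm.place_of(n,q)])
print(arm.observe())
E
```

```text
pics
top [[383.3, 0.0, 321.3], [0.0, 383.3, 204.2], [0.0, 0.0, 1.0]] [[0.001, -0.995, 0.1, 0.498], [-1.0, -0.0, 0.009, -0.075], [-0.009, -0.1, -0.995, 0.963], [0.0, 0.0, 0.0, 1.0]]
knob_center [(0.8, 197.5, 289.1), (0.74, 167.0, 243.1), (0.73, 229.8, 226.7), (0.64, 191.2, 222.2)]
shaft_seat [(0.5, 327.8, 218.9)]
side [[518.6, 0.0, 309.3], [0.0, 518.6, 195.8], [0.0, 0.0, 1.0]] [[0.537, 0.65, -0.537, 1.28], [0.843, -0.415, 0.342, -0.516], [-0.001, -0.636, -0.772, 1.034], [0.0, 0.0, 0.0, 1.0]]
knob_center [(0.82, 370.5, 148.9), (0.6, 406.8, 122.3), (0.57, 401.1, 143.9), (0.52, 363.5, 109.7)]
shaft_seat [(0.75, 300.0, 183.3)]
{'clock': 0.3, 'joints': array([-1.31557402,  0.43477777,  0.02496987,  1.57350919, -0.01158577,
        1.13401262, -0.07510334]), 'dq': array([-0.00012945, -0.00328659, -0.00027782, -0.00182493,  0.00145496,
       -0.00023274, -0.00026428]), 'joint_efforts': array([-1.21912479e-03, -6.67019749e+01,  9.82550271e-01, -3.14280832e+01,
       -6.07010094e-02,  3.82415671e-02,  1.04755038e-04]), 'position': array([0.2188645 , 0.58523942, 0.22644906]), 'ee_rot': array([-5.59155464e-01, -3.09139392e+00,  8.81461672e-04]), 'force': array([-0.22108982,  0.51174641, -0.43698988]), 'ft_torque': array([ 0.01987955,  0.01715103, -0.02361187]), 'gripper_force': 0.0, 'width': 1.002646461897352}
```

View pics/top0.png

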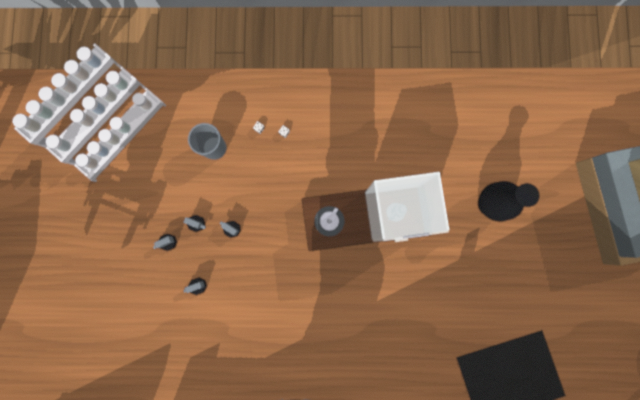

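View pics/side0.png

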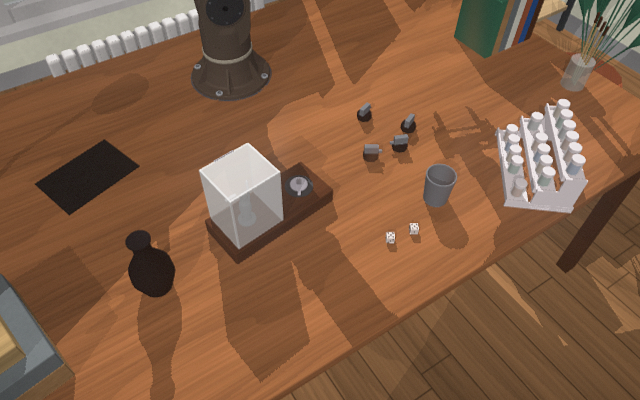

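```bash
cat > h.py <<'E'
import numpy as np, cv2
from scipy.spatial.transform import Rotation as R
def onplane(c,px,z):
    T=np.array(c["T"]);d=T[:3,:3]@np.linalg.solve(np.array(c["K"]),[px[0],px[1],1]);o=T[:3,3]
    return o+d*(z-o[2])/d[2]
def tri(cs,pxs):
    A=np.zeros((3,3));b=np.zeros(3);L=[]
    for c,p in zip(cs,pxs):
        T=np.array(c["T"]);d=T[:3,:3]@np.linalg.solve(np.array(c["K"]),[p[0],p[1],1]);d/=np.linalg.norm(d)
        P=np.eye(3)-np.outer(d,d);A+=P;b+=P@T[:3,3];L.append((P,T[:3,3]))
    x=np.linalg.solve(A,b);return x,[np.linalg.norm(P@(x-o)) for P,o in L]
def proj(c,X):
    p=np.linalg.inv(np.array(c["T"]))@np.r_[X,1];q=np.array(c["K"])@p[:3];return q[:2]/q[2]
E
python3 - <<'E'
from cell import arm
from h import *
ct,cs=arm.calibration("top"),arm.calibration("side")
for p in [(197.5,289.1),(167,243.1),(229.8,226.7),(191.2,222.2)]:
    X=onplane(ct,p,.021);print(p,X.round(3),proj(cs,X).round(1))
for p in [(370.5,148.9),(406.8,122.3),(401,144),(363.5,109.7)]:
    X=onplane(cs,p,.021);print("s",p,X.round(3),proj(ct,X).round(1))
print(tri([ct,cs],[(327.8,218.9),(300,183.3)]))
E
```

```text
(197.5, 289.1) [0.386 0.233 0.021] [361.2 111. ]
(167, 243.1) [0.497 0.312 0.021] [406.4 122.9]
(229.8, 226.7) [0.537 0.158 0.021] [371.9 152.1]
(191.2, 222.2) [0.548 0.254 0.021] [402.  141.2]
s (370.5, 148.9) [0.525 0.162 0.021] [227.9 231.6]
s (406.8, 122.3) [0.495 0.314 0.021] [165.9 243.7]
s (401, 144) [0.555 0.245 0.021] [195.  219.3]
s (363.5, 109.7) [0.385 0.242 0.021] [193.8 289.5]
(array([ 0.55430711, -0.08249548,  0.05779935]), [np.float64(0.00037158425958813), np.float64(0.0003715842595881129)])
```

Knob candidates in the top view: (198,289) y≈0.24, (167,243) y≈0.31, (230,227) y≈0.16 and (191,222) y≈0.25. Image right is the robot's right, so the one meant is (230,227), at about (0.53,0.16). The control is at (328,219), with its tab pointing up-right.

```bash
cat >> h.py <<'E'
def rel(o,target,):
    Rm=R.from_rotvec(o["ee_rot"]).as_matrix(); return Rm.T@(np.array(target)-o["position"])
def heading(o):
    Rm=R.from_rotvec(o["ee_rot"]).as_matrix(); return np.degrees(np.arctan2(Rm[1,:2],Rm[0,:2]))
E
python3 - <<'E'
from cell import arm
from h import *
o=arm.observe(); print(rel(o,[.50,.16,.23]),heading(o)); c=arm.calibration("wrist")
Rm=R.from_rotvec(o["ee_rot"]).as_matrix(); T=np.array(c["T"]);print(c["K"].round(0).tolist(),(Rm.T@(T[:3,3]-o["position"])).round(3),(Rm.T@T[:3,:3]).round(2).tolist())
im=cv2.imread("pics/top0.png")
cv2.imwrite("pics/crop.png",np.hstack([cv2.resize(im[190:310,150:260],None,fx=4,fy=4),cv2.resize(im[190:310,290:370],None,fx=4,fy=4)]))
E
```

```text
[-0.41228038 -0.29981989 -0.00335724] [159.49496227  69.49496024]
[[310.0, 0.0, 318.0], [0.0, 310.0, 199.0], [0.0, 0.0, 1.0]] [ 0.078  0.    -0.158] [[0.0, -0.96, -0.29], [1.0, 0.0, -0.0], [0.0, -0.29, 0.96]]
```

View pics/crop.png

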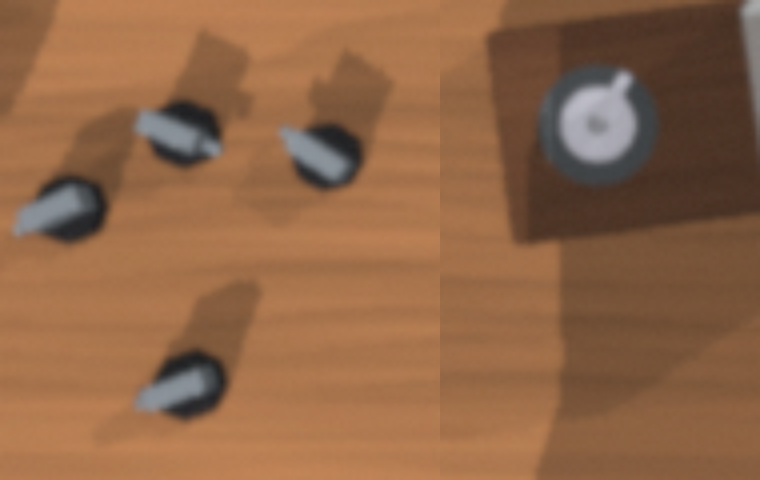

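The close crop confirms the choice: the rightmost knob has its nose pointing up-left, a world heading of about 56°. The tab's heading is about -31°. I'll go above the knob and turn so that tool x is opposite the nose.

{"method": "move_arm", "body": {"motion": [{"tx":-0.04,"ty":-0.0263,"tz":0.0025},{"tx":-0.04,"ty":-0.0263,"tz":0.0025},{"tx":-0.04,"ty":-0.0263,"tz":0.0025},{"tx":-0.04,"ty":-0.0263,"tz":0.0025},{"tx":-0.04,"ty":-0.0263,"tz":0.0025},{"tx":-0.04,"ty":-0.0263,"tz":0.0025},{"tx":-0.04,"ty":-0.0263,"tz":0.0025},{"tx":-0.04,"ty":-0.0263,"tz":0.0025},{"tx":-0.04,"ty":-0.0263,"tz":0.0025},{"tx":-0.04,"ty":-0.0263,"tz":0.0025},{"tx":-0.04,"ty":-0.0263,"tz":0.0025},{}]}}

```text
invalid input
```

```bash
python3 - <<'E'
from cell import arm
from h import *
o=arm.observe(); print(o["position"],heading(o),o["joints"].round(2),o["clock"])
E
```

```text
[0.2188645  0.58523942 0.22644906] [159.49496227  69.49496024] [-1.32  0.43  0.02  1.57 -0.01  1.13 -0.08] 0.3
```

{"method": "move_arm", "body": {"motion": [{"tx":-0.04,"ty":-0.0263,"tz":0.0025,"twist":0},{"tx":-0.04,"ty":-0.0263,"tz":0.0025,"twist":0},{"tx":-0.04,"ty":-0.0263,"tz":0.0025,"twist":0},{"tx":-0.04,"ty":-0.0263,"tz":0.0025,"twist":0},{"tx":-0.04,"ty":-0.0263,"tz":0.0025,"twist":0},{"tx":-0.04,"ty":-0.0263,"tz":0.0025,"twist":0},{"tx":-0.04,"ty":-0.0263,"tz":0.0025,"twist":0},{"tx":-0.04,"ty":-0.0263,"tz":0.0025,"twist":0},{"tx":-0.04,"ty":-0.0263,"tz":0.0025,"twist":0},{"tx":-0.04,"ty":-0.0263,"tz":0.0025,"twist":0},{"tx":-0.04,"ty":-0.0263,"tz":0.0025,"twist":0}]}}

```text
clock: 1.4
position: [0.5306, 0.1587, 0.1994]
ee_rot: [0.559, 3.091, 0.001]
force: [0.7, -0.2, -1.2]
width: 0.999
gripper_force: 0.0
```

```bash
python3 - <<'E'
from cell import arm
from h import *
o=arm.observe(); print(o["position"],heading(o),o["joints"].round(2),o["clock"])
E
```

```text
[0.53062481 0.15868964 0.19936103] [159.50917116  69.50918025] [-0.54  0.34  0.21  1.8  -0.08  1.01  0.91] 1.4
```

{"method": "move_arm", "body": {"motion": [{"twist":-0.094},{"twist":-0.094},{"twist":-0.094},{"twist":-0.094},{"twist":-0.094},{"twist":-0.094},{"twist":-0.094},{"twist":-0.094},{"twist":-0.094}]}}

```text
invalid input
```

```bash
python3 - <<'E'
from cell import arm
from h import *
o=arm.observe(); print(o["position"],heading(o),o["joints"].round(2),o["clock"])
c=arm.calibration("wrist")
im=arm.get_image("wrist"); cv2.imwrite("pics/w1.png",im[:,:,::-1])
for q in("knob_center","shaft_seat"):
  for d in arm.place_of("wrist",q):
    p=np.array(d["point"])*[640,400]; print(q,round(d["conf"],2),p.round(1),onplane(c,p,.021 if q[0]=="k" else .056).round(4))
E
```

```text
[0.53062481 0.15868964 0.19936103] [159.50917116  69.50918025] [-0.54  0.34  0.21  1.8  -0.08  1.01  0.91] 1.4
knob_center 0.91 [398.5 164.1] [0.5472 0.2464 0.021 ]
knob_center 0.66 [455.5  96.9] [0.5002 0.321  0.021 ]
knob_center 0.58 [318.7 181. ] [0.5345 0.1576 0.021 ]
knob_center 0.57 [345.8  18.9] [0.3929 0.2382 0.021 ]
```

View pics/w1.png

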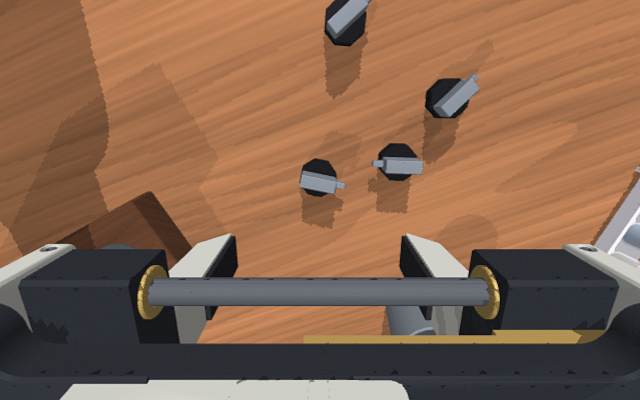

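The wrist view shows the target at (319,178) with its nose tip at (344,186). The neighbouring knob is at (398,162). Rows need all four keys.

{"method": "move_arm", "body": {"motion": [{"tx":0,"ty":0,"tz":0,"twist":-0.094},{"tx":0,"ty":0,"tz":0,"twist":-0.094},{"tx":0,"ty":0,"tz":0,"twist":-0.094},{"tx":0,"ty":0,"tz":0,"twist":-0.094},{"tx":0,"ty":0,"tz":0,"twist":-0.094},{"tx":0,"ty":0,"tz":0,"twist":-0.094},{"tx":0,"ty":0,"tz":0,"twist":-0.094},{"tx":0,"ty":0,"tz":0,"twist":-0.094},{"tx":0,"ty":0,"tz":0,"twist":-0.094}]}}

```text
clock: 2.45
position: [0.529, 0.1617, 0.1993]
ee_rot: [-1.477, 2.773, 0.001]
force: [-0.2, -0.2, 0.4]
width: 1.0
gripper_force: 0.0
```

```bash
python3 - <<'E'
from cell import arm
from h import *
o=arm.observe(); print(o["position"],heading(o),o["joints"].round(2),o["clock"])
c=arm.calibration("wrist")
im=arm.get_image("wrist"); cv2.imwrite("pics/w2.png",im[:,:,::-1])
for q in("knob_center","shaft_seat"):
  for d in arm.place_of("wrist",q):
    p=np.array(d["point"])*[640,400]; print(q,round(d["conf"],2),p.round(1),onplane(c,p,.021 if q[0]=="k" else .056).round(4))
E
```

```text
[0.5289743  0.16171763 0.19931722] [-123.91499633  146.08501137] [-0.33  0.35 -0.08  1.78  0.03  1.01  2.13] 2.45
knob_center 0.94 [347.3 246.5] [0.5471 0.2495 0.021 ]
knob_center 0.81 [409.7 267.9] [0.4993 0.316  0.021 ]
knob_center 0.74 [315.  179.3] [0.5331 0.16   0.021 ]
knob_center 0.63 [459.4 166.9] [0.3932 0.2371 0.021 ]
knob_center 0.35 [ 73.7 201. ] [0.7751 0.0279 0.021 ]
```

View pics/w2.png

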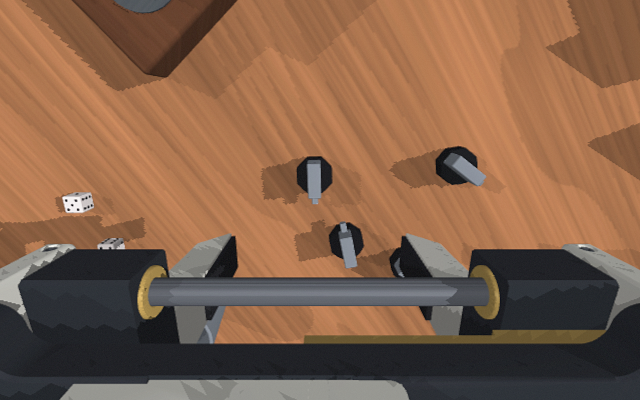

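Target knob at (314,178), with its bar upright in the image (heading matched) and its nose at the bottom. The neighbour at (347,243) is clear of the fingers.

```bash
python3 - <<'E'
from cell import arm
from h import *
o=arm.observe(); c=arm.calibration("wrist")
# bar top outline on z=.042: far end and near end mid pixels
a=onplane(c,(314.5,161),.042);b=onplane(c,(314,199),.042)
n=onplane(c,(315,203.5),.022)
print(a,b,np.linalg.norm(a-b),np.degrees(np.arctan2(*(b-a)[1::-1])),(a+b)/2, n)
print(rel(o,[.533,.160,.021]),rel(o,[*((a+b)/2)[:2],.021]), rel(o,n))
im=arm.get_image("wrist")
for d in arm.place_of("wrist","knob_center"):
    p=np.array(d["point"])*[640,400]
    if abs(p[0]-315)<12: print(p, onplane(c,p,.021), rel(o,onplane(c,p,.021)))
E
```

```text
[0.51978155 0.13940608 0.042     ] [0.54340254 0.17265726 0.042     ] 0.040787149585992784 54.61075870892653 [0.53159205 0.15603167 0.042     ] [0.54917737 0.18257217 0.022     ]
[-0.00104688 -0.00395796  0.17829187] [ 0.00302149 -0.0050435   0.17828984] [-0.02881227 -0.00451703  0.17730156]
[315.584 181.88 ] [0.53442565 0.16233187 0.021     ] [-0.00377619 -0.00381331  0.17829293]
```

{"method": "move_arm", "body": {"motion": [{"tx":0.008,"ty":-0.0043,"tz":0.03,"twist":0},{"tx":0,"ty":0,"tz":0.045,"twist":0},{"tx":0,"ty":0,"tz":0.045,"twist":0},{"tx":0,"ty":0,"tz":0.03,"twist":0},{"tx":0,"ty":0,"tz":0.018,"twist":0},{"tx":0,"ty":0,"tz":0.01,"twist":0},{"tx":0,"ty":0,"tz":0,"twist":0}]}}

```text
clock: 3.4
position: [0.528, 0.1513, 0.0203]
ee_rot: [1.463, -2.778, -0.0]
force: [-0.1, -0.2, 0.1]
width: 1.001
gripper_force: 0.0
```

{"method": "move_arm", "body": {"motion": [{"tx":0,"ty":0,"tz":0,"twist":0},{"tx":0,"ty":0,"tz":0,"twist":0},{"tx":0,"ty":0,"tz":0,"twist":0},{"tx":0,"ty":0,"tz":0,"twist":0},{"tx":0,"ty":0,"tz":0,"twist":0},{"tx":0,"ty":0,"tz":0,"twist":0},{"tx":0,"ty":0,"tz":0,"twist":0},{"tx":0,"ty":0,"tz":0,"twist":0}], "gripper": 1, "squeeze": 45}}

```text
clock: 4.2
position: [0.5287, 0.1513, 0.0212]
ee_rot: [1.466, -2.779, -0.0]
force: [-0.3, -0.0, 0.3]
width: 0.356
gripper_force: 0.0
```

```bash
python3 - <<'E'
from cell import arm
from h import *
o=arm.observe(); print(o["position"],heading(o),o["width"]*92,o["gripper_force"],o["clock"])
im=arm.get_image("wrist"); cv2.imwrite("pics/w3.png",im[:,:,::-1])
E
```

```text
[0.52873884 0.15127204 0.02121653] [-124.36926439  145.63073561] 32.77777989746912 0.0 4.2
```

View pics/w3.png

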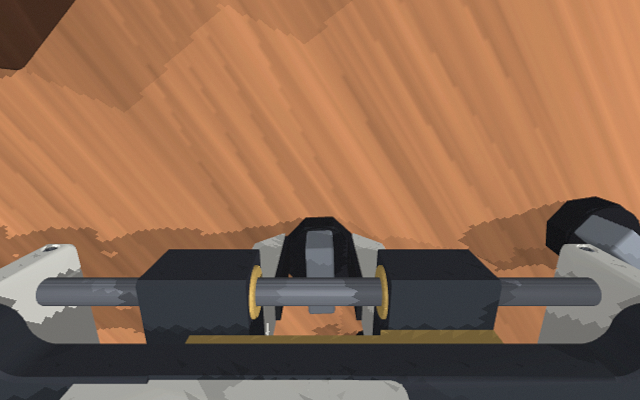

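The fingers are still closing around the centred bar (col 320). I'll wait, then lift.

{"method": "move_arm", "body": {"motion": [{"tx":0,"ty":0,"tz":0,"twist":0},{"tx":0,"ty":0,"tz":0,"twist":0},{"tx":0,"ty":0,"tz":0,"twist":0},{"tx":0,"ty":0,"tz":0,"twist":0},{"tx":0,"ty":0,"tz":0,"twist":0},{"tx":0,"ty":0,"tz":0,"twist":0}]}}

```text
clock: 4.85
position: [0.5287, 0.1513, 0.0212]
ee_rot: [1.466, -2.779, -0.0]
force: [0.4, 0.3, -0.4]
width: 0.147
gripper_force: 45.0
```

{"method": "move_arm", "body": {"motion": [{"tx":0,"ty":0,"tz":-0.02,"twist":0},{"tx":0,"ty":0,"tz":-0.04,"twist":0},{"tx":0,"ty":0,"tz":-0.05,"twist":0},{"tx":0,"ty":0,"tz":-0.05,"twist":0},{"tx":0,"ty":0,"tz":-0.05,"twist":0},{"tx":0,"ty":0,"tz":-0.04,"twist":0},{"tx":0,"ty":0,"tz":0,"twist":0}]}}

```text
clock: 5.55
position: [0.5314, 0.1523, 0.2774]
ee_rot: [-1.461, 2.77, -0.002]
force: [0.3, 0.3, -0.8]
width: 0.15
gripper_force: 45.0
```

```bash
python3 - <<'E'
from cell import arm
from h import *
o=arm.observe(); print(o["position"],heading(o),o["width"]*92,o["gripper_force"],o["clock"],o["joints"].round(2),o["force"])
print(rel(o,[.554,-.0825,.27]))
E
```

```text
[0.53138592 0.15228805 0.27735745] [-124.37301189  145.62415722] 13.77571423857462 44.99843716621399 5.55 [-0.32  0.28 -0.07  1.68  0.02  1.18  2.14] [ 0.30114382  0.27918186 -0.77878687]
[ 0.18107716 -0.1511844   0.00673012]
```

Gripped (13.8 mm, 45 N) and lifted. Now the turn towards the tab's direction.

{"method": "move_arm", "body": {"motion": [{"tx":0,"ty":0,"tz":0,"twist":0.093},{"tx":0,"ty":0,"tz":0,"twist":0.093},{"tx":0,"ty":0,"tz":0,"twist":0.093},{"tx":0,"ty":0,"tz":0,"twist":0.093},{"tx":0,"ty":0,"tz":0,"twist":0.093},{"tx":0,"ty":0,"tz":0,"twist":0.093},{"tx":0,"ty":0,"tz":0,"twist":0.093},{"tx":0,"ty":0,"tz":0,"twist":0.093},{"tx":0,"ty":0,"tz":0,"twist":0.093},{"tx":0,"ty":0,"tz":0,"twist":0.093},{"tx":0,"ty":0,"tz":0,"twist":0.093}]}}

```text
clock: 6.65
position: [0.5283, 0.1511, 0.2703]
ee_rot: [-0.991, -2.98, 0.001]
force: [0.2, 0.2, -0.7]
width: 0.148
gripper_force: 45.0
```

```bash
python3 - <<'E'
from cell import arm
from h import *
o=arm.observe(); print(o["position"],heading(o),o["clock"],o["joints"].round(2))
print(rel(o,[.554,-.0825,.24]))
E
```

```text
[0.52829129 0.15109859 0.27033351] [143.21540411  53.21544223] 6.65 [-0.53  0.28  0.2   1.71 -0.06  1.17  0.61]
[-0.16048851 -0.17165846  0.03043307]
```

{"method": "move_arm", "body": {"motion": [{"tx":-0.035,"ty":-0.0287,"tz":0,"twist":0},{"tx":-0.035,"ty":-0.0287,"tz":0,"twist":0},{"tx":-0.035,"ty":-0.0287,"tz":0,"twist":0},{"tx":-0.035,"ty":-0.0287,"tz":0,"twist":0},{"tx":-0.035,"ty":-0.0287,"tz":0,"twist":0},{"tx":-0.035,"ty":-0.0287,"tz":0,"twist":0},{"tx":0,"ty":0,"tz":0,"twist":0},{"tx":0,"ty":0,"tz":0,"twist":0}]}}

```text
clock: 7.45
position: [0.5949, -0.1134, 0.2702]
ee_rot: [-0.986, -2.981, 0.001]
force: [0.3, 0.9, -1.2]
width: 0.15
gripper_force: 45.0
```

```bash
python3 - <<'E'
from cell import arm
from h import *
o=arm.observe(); print(o["position"],heading(o),o["clock"])
c=arm.calibration("wrist")
im=arm.get_image("wrist"); cv2.imwrite("pics/w4.png",im[:,:,::-1])
for q in("shaft_seat",):
  for d in arm.place_of("wrist",q):
    p=np.array(d["point"])*[640,400]; print(q,round(d["conf"],2),p.round(1),onplane(c,p,.055).round(4))
    u,v=p.astype(int)
u,v=max(u-70,0),max(v-50,0);print(u,v)
cv2.imwrite("pics/w4c.png",cv2.resize(im[v:v+100,u:u+130,::-1],None,fx=6,fy=6,interpolation=cv2.INTER_CUBIC))
E
```

```text
[ 0.59490401 -0.11335936  0.27016714] [143.39358383  53.39365215] 7.45
shaft_seat 0.78 [317.8 130.3] [ 0.5553 -0.085   0.055 ]
247 80
```

View pics/w4c.png

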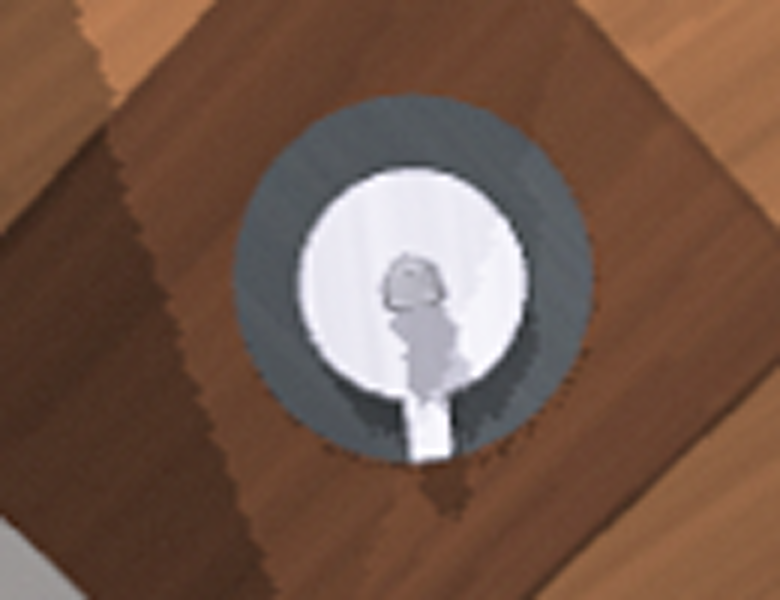

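View pics/w4.png

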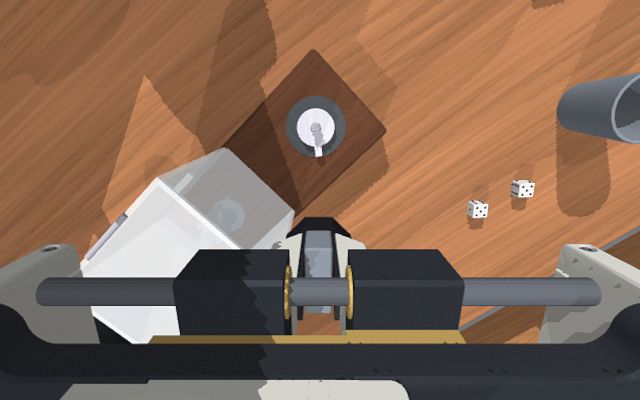

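The control's white collar disc is centred near (316,127), with the tab tip at about (319,157), almost straight down in tool terms. The plinth corners are at (313,50) and (386,131), and the held knob's bar tail is at (319,231).

```bash
python3 - <<'E'
from cell import arm
from h import *
o=arm.observe(); c=arm.calibration("wrist")
im=cv2.imread("pics/w4.png"); g=im.min(axis=2)[80:180,247:377]
m=(g>110).astype(np.uint8); m[:, :38]=0; m[:,95:]=0
m2=m.copy(); m2[66:]=0
cn=max(cv2.findContours(m2,0,1)[0],key=cv2.contourArea); e=cv2.fitEllipse(cv2.convexHull(cn)); print(e)
C=np.array(e[0])+[247,80]; S=onplane(c,C,.055)
ed=onplane(c,C+[e[1][0]/2,0],.055); print("collar r",np.linalg.norm(ed-S))
t=onplane(c,(318.8,157),.055)
d=t-S; print(S,np.linalg.norm(d),"tab heading",np.degrees(np.arctan2(d[1],d[0])))
a,b=onplane(c,(313,50),.045),onplane(c,(386,131),.045); d=b-a;print("plinth x edge",np.linalg.norm(d),np.degrees(np.arctan2(d[1],d[0])))
for d in arm.place_of("wrist","knob_center")[:3]:
    p=np.array(d["point"])*[640,400];print(p,d["conf"],rel(o,onplane(c,p,o["position"][2])))
print("seat top/side cams")
for r in(229,231,233): print("tail",rel(o,onplane(c,(319,r),o["position"][2]+.021)))
for r in(216,218): print("skirt",rel(o,onplane(c,(319,r),o["position"][2]-.003)))
g2=im[205:260,280:360];cv2.imwrite("pics/w4k.png",cv2.resize(g2,None,fx=9,fy=9,interpolation=cv2.INTER_CUBIC))
# case: lower-left
print("seat rel tool",rel(o,S))
E
```

```text
((68.1426010131836, 46.92854690551758), (38.39924621582031, 38.556270599365234), 169.2100372314453)
collar r 0.022626695001949592
[ 0.55047505 -0.08244257  0.055     ] 0.035849967100536693 tab heading -29.396592906509763
plinth x edge 0.1258230319071615 8.169026126926102
[317.184 264.32 ] 0.87 [-9.40383246e-03 -3.18970737e-04 -1.32156887e-05]
seat top/side cams
tail [ 0.02106133  0.00066358 -0.02097042]
tail [ 0.02002953  0.00066494 -0.02097187]
tail [ 0.01899354  0.00066631 -0.02097333]
skirt [0.01884916 0.00068348 0.00302649]
skirt [0.01766852 0.00068503 0.00302484]
seat rel tool [ 0.05237414 -0.00375678  0.21559194]
```

View pics/w4k.png

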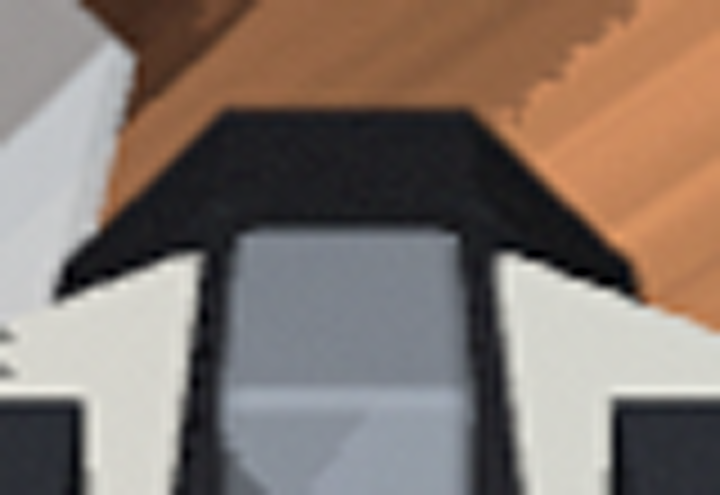

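{"method": "move_arm", "body": {"motion": [{"tx":0,"ty":-0.004,"tz":0.03,"twist":-0.04},{"tx":0,"ty":0,"tz":0.045,"twist":0},{"tx":0,"ty":0,"tz":0.03,"twist":0},{"tx":0,"ty":0,"tz":0,"twist":0},{"tx":0,"ty":0,"tz":0,"twist":0},{"tx":0,"ty":0,"tz":0,"twist":0}]}}

```text
clock: 8.2
position: [0.5944, -0.1149, 0.1683]
ee_rot: [0.886, 3.011, 0.001]
force: [-0.1, 0.2, -0.7]
width: 0.153
gripper_force: 45.0
```

```bash
python3 - <<'E'
from cell import arm
from h import *
o=arm.observe(); c=arm.calibration("wrist"); print(o["position"],heading(o),o["clock"])
im=arm.get_image("wrist")[:,:,::-1].copy()
z=o["position"][2]
for d in arm.place_of("wrist","shaft_seat")+arm.place_of("wrist","knob_center")[:2]:
    p=np.array(d["point"])*[640,400];print(p,d["conf"],"seat",rel(o,onplane(c,p,.055)),"knob",rel(o,onplane(c,p,z)))
for n,r,h in(("bartop",248.7,.021),("barbot",230.5,-.003),("skirtbot",217,-.021)): print(n,rel(o,onplane(c,(319,r),z+h)))
a=im[75:185,250:390];b=im[205:260,280:350]
A=cv2.resize(a,None,fx=4,fy=4,interpolation=cv2.INTER_CUBIC);B=cv2.resize(b,None,fx=3.4,fy=8,interpolation=cv2.INTER_CUBIC)
cv2.imwrite("pics/w5c.png",np.hstack([A,B[:440]]))
np.save("w5.npy",im)
E
```

```text
[ 0.59439647 -0.11485264  0.16833911] [147.21426459  57.2145094 ] 8.2
[323.584 133.   ] 0.73 seat [0.05432896 0.00458401 0.11319656] knob [ 0.06426994  0.00284466 -0.00017329]
[317.696 263.   ] 0.88 seat [-0.07076651 -0.00047934  0.11353458] knob [-8.60521937e-03 -1.05028941e-04  2.36282994e-05]
bartop [ 0.01070682  0.00059977 -0.02102878]
barbot [0.0101738  0.00061733 0.00297284]
skirtbot [0.01157426 0.00062821 0.02096908]
```

View pics/w5c.png

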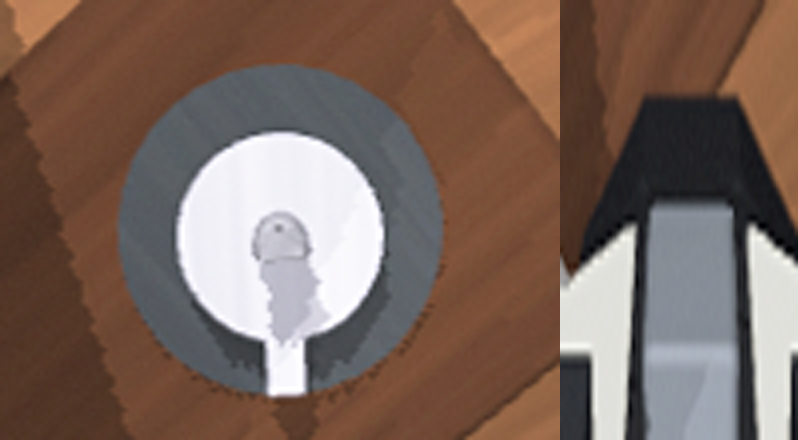

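The close view shows the collar centre at about (320,133.5) and the tab tip at (321.8,174). The knob axis sits at tool x ≈ -8.5 mm, y ≈ 0.

```bash
python3 - <<'E'
from cell import arm
from h import *
o=arm.observe(); c=arm.calibration("wrist"); im=np.load("w5.npy")
x0,y0=250,75
g=im.min(axis=2)[75:185,250:390]; m=((g>110)).astype(np.uint8); m[82:]=0; m[:,:42]=0; m[:,98:]=0
cn=max(cv2.findContours(m,0,1)[0],key=cv2.contourArea); e=cv2.fitEllipse(cv2.convexHull(cn)); C=np.array(e[0])+[x0,y0]; print(C,e[1])
for z in(.055,.057):
    S=onplane(c,C,z); print(z,S,"rel",rel(o,S),"r",np.linalg.norm(onplane(c,C+[e[1][0]/2,0],z)-S))
    t=onplane(c,(250+286.5/4,75+394/4),z); d=t-S; print("tab",np.linalg.norm(d),np.degrees(np.arctan2(d[1],d[0])))
# shaft top centre: crop approx; round part spans 252..310 x, top 212
T=onplane(c,(250+281/4,75+212/4),.070); print("shaft top back edge rel",rel(o,T))
E
```

```text
[319.52877808 133.71929169] (52.203575134277344, 52.42702865600586)
0.055 [ 0.54978886 -0.08513904  0.055     ] rel [0.05379535 0.00107562 0.11282627] r 0.02244804764627037
tab 0.034978672308167605 -29.649523324847717
0.057 [ 0.54962922 -0.08504544  0.057     ] rel [0.05397507 0.00107065 0.11082579] r 0.022282463375140494
tab 0.03472065797879231 -29.649523324847717
shaft top back edge rel [0.0596866  0.00161327 0.09781174]
```

```bash
cat > seat.py <<'E'
from cell import arm
from h import *
def seat(show=True):
    o=arm.observe(); c=arm.calibration("wrist"); im=arm.get_image("wrist")
    P=proj(c,[.551,-.084,.055]); u,v=int(P[0])-70,int(P[1])-55
    g=im.min(axis=2)[v:v+110,u:u+140]; m=(g>110).astype(np.uint8)
    Y,X=np.mgrid[:110,:140]; m[(X-70)**2+(Y-55)**2>34**2]=0; m[55+25:]=0
    cn=max(cv2.findContours(m,0,1)[0],key=cv2.contourArea); e=cv2.fitEllipse(cv2.convexHull(cn)); C=np.array(e[0])+[u,v]
    S=onplane(c,C,.055); return o["position"].round(4),C.round(1),np.round(e[1],1),S.round(4),rel(o,S).round(4)
E
python3 - <<'E'
from seat import *
for i in range(3): print(*seat())
o=arm.observe();Rm=R.from_rotvec(o["ee_rot"]).as_matrix(); print(Rm.round(4).tolist()); T=np.array(arm.calibration("wrist")["T"]);print((Rm.T@(T[:3,3]-o["position"])).round(4),(Rm.T@T[:3,:3]).round(4).tolist())
E
```

```text
[ 0.5941 -0.1152  0.168 ] [320. 134.] [52.2 52.5] [ 0.5502 -0.0849  0.055 ] [0.0536 0.0015 0.1128]
[ 0.5938 -0.1152  0.1676] [320.3 134.3] [52.3 52.7] [ 0.5503 -0.0849  0.055 ] [0.0532 0.0017 0.1125]
[ 0.5936 -0.1152  0.1673] [320.4 134.6] [52.4 52.5] [ 0.5502 -0.0849  0.055 ] [0.053  0.0019 0.1122]
[[-0.8402, 0.5423, 0.0013], [0.5423, 0.8402, -0.0], [-0.0011, 0.0007, -1.0]]
[ 0.0782  0.0004 -0.1584] [[0.0005, -0.9564, -0.292], [1.0, 0.0011, -0.0017], [0.002, -0.292, 0.9564]]
```

{"method": "move_arm", "body": {"motion": [{"tx":0.03,"ty":0.001,"tz":0,"twist":0},{"tx":0.031,"ty":0.001,"tz":0,"twist":0},{"tx":0,"ty":0,"tz":0.02,"twist":0},{"tx":0,"ty":0,"tz":0.025,"twist":0},{"tx":0,"ty":0,"tz":0.015,"twist":0},{"tx":0,"ty":0,"tz":0.006,"twist":0},{"tx":0,"ty":0,"tz":0,"twist":0},{"tx":0,"ty":0,"tz":0,"twist":0},{"tx":0,"ty":0,"tz":0,"twist":0},{"tx":0,"ty":0,"tz":0,"twist":0},{"tx":0,"ty":0,"tz":0,"twist":0}]}}

```text
clock: 9.6
position: [0.5432, -0.0804, 0.1007]
ee_rot: [0.888, 3.013, 0.0]
force: [-0.2, 0.2, -1.3]
width: 0.146
gripper_force: 45.0
```

```bash
python3 - <<'E'
from cell import arm
from h import *
o=arm.observe();print(o["position"],heading(o),o["force"],o["clock"],rel(o,[.5429,-.0806,.099]))
ct,cs=arm.calibration("top"),arm.calibration("side"); it=arm.get_image("top");
kt=arm.place_of("top","knob_center");i2=arm.get_image("side");ks=arm.place_of("side","knob_center")
k=o["position"]+R.from_rotvec(o["ee_rot"]).apply([-.0085,.0003,0])
print(proj(ct,k),proj(cs,k))
for d in kt: print("t",np.array(d["point"])*[640,400],d["conf"])
for d in ks: print("s",np.array(d["point"])*[640,400],d["conf"])
s=i2[100:230,230:380,::-1];cv2.imwrite("pics/s2.png",cv2.resize(s,None,fx=4,fy=4,interpolation=cv2.INTER_CUBIC))
E
```

```text
[ 0.5431764  -0.08044153  0.10071338] [147.16442432  57.16444564] [-0.2302397   0.17721161 -1.34451102] 9.6 [ 0.00014752 -0.00028393  0.00171313]
[328.83691502 219.33257007] [297.95303412 171.1117083 ]
t [194.176 220.52 ] 0.6
t [199.104 287.   ] 0.5
s [402.88 122.92] 0.73
s [400.384 142.68 ] 0.68
s [362.816 108.88 ] 0.64
s [298.688 166.68 ] 0.61
```

View pics/s2.png

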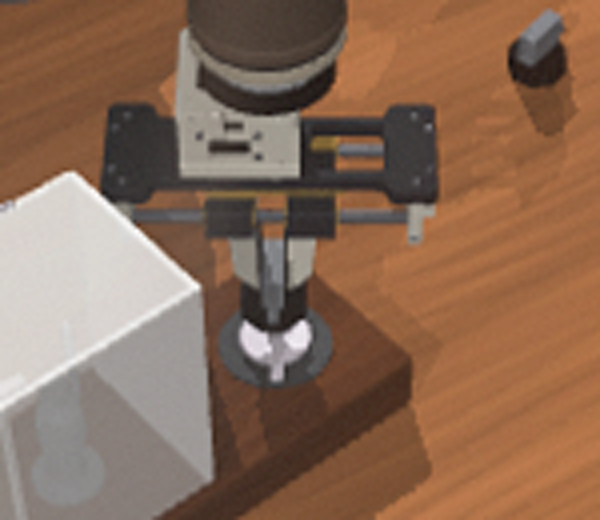

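The side view shows the knob above the collar with nose and tab lined up, and the gripper clear of the case. I'll descend gently.

{"method": "move_arm", "body": {"motion": [{"tx":0,"ty":0,"tz":0.005,"twist":0},{"tx":0,"ty":0,"tz":0.004,"twist":0},{"tx":0,"ty":0,"tz":0.003,"twist":0},{"tx":0,"ty":0,"tz":0.001,"twist":0},{"tx":0,"ty":0,"tz":0,"twist":0},{"tx":0,"ty":0,"tz":0,"twist":0}]}}

```text
clock: 10.4
position: [0.5432, -0.0807, 0.0873]
ee_rot: [0.888, 3.013, -0.0]
force: [2.2, -1.1, -1.7]
width: 0.147
gripper_force: 45.0
```

{"method": "move_arm", "body": {"motion": [{"tx":-0.0007,"ty":0,"tz":0.003,"twist":0},{"tx":0,"ty":0,"tz":0.003,"twist":0},{"tx":0,"ty":0,"tz":0.002,"twist":0},{"tx":0,"ty":0,"tz":0,"twist":0},{"tx":0,"ty":0,"tz":0,"twist":0}]}}

```text
clock: 10.9
position: [0.5434, -0.0808, 0.0791]
ee_rot: [-0.888, -3.013, 0.0]
force: [1.9, -0.5, -1.3]
width: 0.152
gripper_force: 45.0
```

{"method": "move_arm", "body": {"motion": [{"tx":-0.0005,"ty":0,"tz":0.003,"twist":0},{"tx":0,"ty":0,"tz":0.001,"twist":0},{"tx":0,"ty":0,"tz":0,"twist":0},{"tx":0,"ty":0,"tz":0,"twist":0},{"tx":0,"ty":0,"tz":0,"twist":0}]}}

```text
clock: 11.4
position: [0.5438, -0.0809, 0.0754]
ee_rot: [-0.888, -3.013, -0.0]
force: [-1.5, 1.9, 4.5]
width: 0.145
gripper_force: 45.0
```

{"method": "move_arm", "body": {"motion": [{"tx":0,"ty":0,"tz":0.002,"twist":0},{"tx":0,"ty":0,"tz":0.002,"twist":0},{"tx":0,"ty":0,"tz":0,"twist":0},{"tx":0,"ty":0,"tz":0,"twist":0},{"tx":0,"ty":0,"tz":0,"twist":0}]}}

```text
clock: 11.9
position: [0.5438, -0.081, 0.0716]
ee_rot: [-0.888, -3.013, -0.0]
force: [-2.3, 0.7, 8.3]
width: 0.151
gripper_force: 45.0
```

{"method": "move_arm", "body": {"motion": [{"tx":0,"ty":0,"tz":0.002,"twist":0},{"tx":0,"ty":0,"tz":0.001,"twist":0},{"tx":0,"ty":0,"tz":0,"twist":0},{"tx":0,"ty":0,"tz":0,"twist":0},{"tx":0,"ty":0,"tz":0,"twist":0}]}}

```text
clock: 12.4
position: [0.544, -0.081, 0.0707]
ee_rot: [0.888, 3.013, 0.002]
force: [-11.3, 2.2, 37.7]
width: 0.147
gripper_force: 45.0
```

{"method": "move_arm", "body": {"motion": [{"tx":0,"ty":0,"tz":-0.001,"twist":0},{"tx":0,"ty":0,"tz":0,"twist":0},{"tx":0,"ty":0,"tz":0,"twist":0},{"tx":0,"ty":0,"tz":0,"twist":0},{"tx":0,"ty":0,"tz":0,"twist":0},{"tx":0,"ty":0,"tz":0,"twist":0}]}}

```text
clock: 13.0
position: [0.5439, -0.0809, 0.0709]
ee_rot: [0.888, 3.013, 0.001]
force: [-7.8, 2.2, 25.2]
width: 0.146
gripper_force: 45.0
```

```bash
python3 - <<'E'
from cell import arm
from h import *
o=arm.observe();print(o["position"],heading(o),o["force"],o["ft_torque"],o["dq"].round(4))
im=arm.get_image("side")[120:220,240:370,::-1];w=arm.get_image("wrist")[200:280,270:370,::-1]
f=lambda a:cv2.resize(a,(400,500),interpolation=cv2.INTER_CUBIC)
cv2.imwrite("pics/end.png",np.hstack([f(im),f(w)])); o=arm.observe();print(o["position"],o["force"])
E
```

```text
[ 0.5439131  -0.08093575  0.07089999] [147.15855847  57.15857045] [-7.80096669  2.2116239  25.1772987 ] [0.36349872 1.79050958 0.01523243] [ 0.0015  0.0014 -0.0002 -0.0007  0.0012 -0.0002 -0.0014]
[ 0.54389461 -0.08096361  0.07091861] [-8.33488855  1.83903902 25.86921178]
```

View pics/end.png

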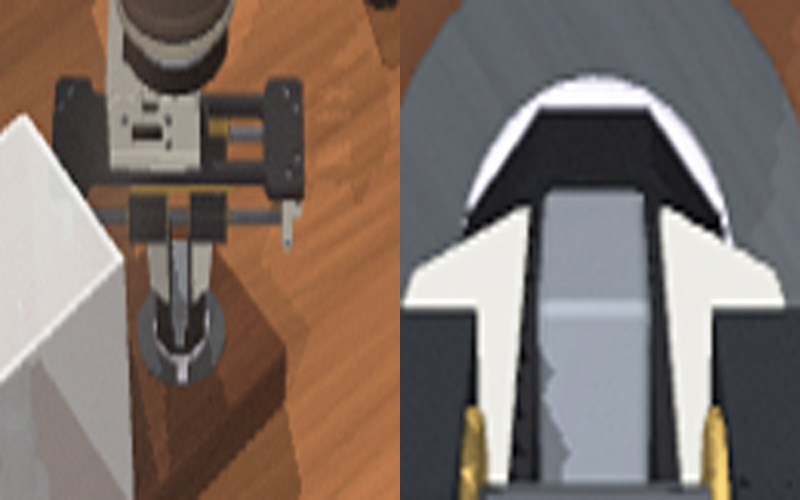

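The knob sits concentric on the collar with its nose over the tab. The shaft is at its stop (TCP 5.3 mm below the unpressed home height, 25 N), so I'm handing in.

```bash
python3 -c "
from cell import arm
print(arm.sign_off())"
```

```text
the job is handed in; nothing more can be done
None
```

The rightmost knob is on the D-shaft with its pointer over the tab, and it is still gripped at 45 N and pressed to the stop with about 25 N; I handed the job in at about 13 s, and no verdict came back.

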